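# Tighten the card press with a ring wrench between its cheeks

## Robot

A 6-joint arm with a two-finger parallel gripper is mounted at the origin on the work surface. World frame = base frame: x ahead of the robot, y to its left, z up, the work surface at z = 0. Lengths are in mm, angles in rad, forces in N, time in s.
With the tool pointing down it reaches from about 250 to 850 mm from the base axis. Payload 12.5 kg.
Tool frame: the origin (TCP) lies midway between the tips of the shut fingers; the grasp point (between the pads) lies 19 mm behind it; z points along the fingers, y is the line along which they close (so a half turn about z gives the same grasp; the last joint's range is limited). The gripper opens to 93 mm and grips with 3 to 60 N. Pads are 15 mm wide; open, the fingers measure 128 mm over their backs; the gripper's body (75 mm by 188 mm) begins 65 mm behind the grasp point.
Start: joints at [1.183, 0.351, 1.652, -0, 1.139, -0.085], TCP at [163.975, 524.973, 194.333] pointing down, gripper open.
Joint ranges: [-2.75, 2.75], [-0.79, 2.1], [0.01, 2.65], [-1.57, 4.71], [0.07, 3.14], [-2.87, 2.87]. Speed limits (rad/s): [2.22, 2.22, 2.79, 3.14, 3.14, 3.14].

## Interface

Orientations are given as a unit quaternion [w, x, y, z].
In Python, from bench import ctrl, read_camera, camera_params, search_frame, regions_of, mark_of gives the robot as it stands.
- The arm moves only by the tool move_arm, never from a script. Its argument "commands" is text: rows parted by semicolons, each of 6 numbers parted by spaces: the shift along the world's x, y, z in m, then the turn, a rotation vector about the world's x, y, z in rad. In form: x y z wx wy wz; .... A call has exactly 10 rows; each row is the pose to reach, as a shift and turn from the pose commanded when the call began; what a row does not reach only later rows make up. A row lasts 1/10 s, in which the tool goes at most 50 mm and 8.59 degrees, less where a joint would pass 70% of its speed; a pose out of reach is approached as far as the arm can. A call with a gripper value outside its range is refused whole. "jaw" is the gripper command: -1 is shut, 1 is fully open, values between are in proportion, set as the call begins (left out, the last holds). The fingers move at their own pace and stop on an object; "force" is the grip in N (left out, the last holds). Time passes only in rows, so rows that repeat a pose let the fingers close, or fill a call up. It gives the time, the measured TCP pose, the force, the opening and the grip force at its end, in the units of the state.
- ctrl.read_state(): the state, without advancing time (a new reading comes with each control period).
- read_camera(name): name is "scene" or "top" or "wrist"; returns (picture, depth): 400x640x3 uint8, red, green, blue; 400x640 float32, mm along the optical axis (not along the pixel's ray), 0 where there is no reading.
- camera_params(name): a dict with "fx", "fy", "cx", "cy" (pixels), "world_from_camera" (4x4, takes a point from camera to world coordinates); the wrist camera has in their place "hand_eye" (4x4, takes a point from camera to tool coordinates, whose origin is the TCP and whose axes are the flange's). Camera axes: x right, y up, looking along -z (the intrinsics and any distortion apply to the point x, -y, -z); pixel columns grow to the right and rows downward; lengths in mm; the calibration is good to about 2 mm. A picture is of the moment at which its call begins: read the wrist's pose just before it. camera_params takes no time and is no camera call.
- ctrl.sign_off(): hands the job in; it is judged then, once.
Trained networks look in the newest picture that a camera, given by its name, has taken for a name from the list of things; names that differ only in an ending like _2 or _b are one class to them, and where a whole thing is asked for, a point or a joint stands for the part that bears it (a point fixed in the world has none). Each returns a list of dicts, best first, with "score" (0 to 1); they miss things now and then, are a little off and sometimes report something else, mostly with a low value. They report only what shows in the picture. A call takes as long as a camera call. They do not tell look-alikes from the thing itself.
- search_frame(thing, camera): "location" ([x, y, z] in mm, in world coordinates, good to about 4 mm: the middle of the surface that is visible of it).
- regions_of(thing, camera): "pixels" (400x640 bool, what is visible of it).
- mark_of(thing, camera): "location" ([x, y, z] in mm, in world coordinates, good to about 4 mm: a listed point, or the origin of a listed thing).
The state is a dict: "time_s": time; "qpos": joint angles; "joint_vel": joint speeds; "joint_torque": joint torques, N m; "tool_pos": TCP position; "orientation": TCP orientation; "force": force on the tool from outside, world axes, zero at the start; "wrist_torque": the same for the moment, N m; "width": finger opening in mm; "finger_force": force on a finger pad.
Only numpy, scipy, OpenCV 4.12 (cv2) and the standard library are available. Lean on these libraries where they do the work, as an engineer would, in place of code of your own. Each camera call takes 0.05 s, during which the arm holds its last target. There are 200 camera calls.

## Task

Tighten the square nut on top of the small card press by turning it clockwise (seen from above) with the ring wrench, until it is fully home and will turn no further; the press's cheeks allow only a short swing, so lift and reseat the wrench for each stroke. Then lay the wrench flat back on the cutting mat and let go of it. Do not turn the nut with the fingers, and leave the other things on the table where they are.

Things in the scene. Friction and masses are not known exactly. Their poses are not given: they have to be found in the camera images.
- nut (a joint): the nut's angle in rad: grows as it is turned clockwise seen from above; 2.40 is the hard stop (fully home), it starts between 0.3 and 1.1. It resists with a steady friction of about 0.8 N m and stays where it is left. A ring lifted while it still pushes sideways binds on the nut and turns it back: first turn the wrench back about 0.1 rad into its free play, then lift slowly
- nut_seat (a point): the plain steel square nut, 36 x 36 mm and 18 mm high, its underside 106 mm above the table, on a vertical axis. This point lies on its axis 11 mm above its underside: the centre of the wrench's ring comes here when the wrench is fully down on the nut. Its x and y axes are square to the nut's flats and turn with it, z up
- press: fixed grey C-shaped card press on a dark base plate (200 x 150 x 16 mm, front edge at x = -85). Origin: on the table under the nut's axis; x points to its closed rear, z up. The nut stands in a channel on its head, open to -x: floor at z = 100 mm, under the nut a round collar (radius 34, top at z = 106) on which the seated ring rests; rear wall from x = 70 mm
- wrench_ring (a point): centre of the wrench's ring, half-way up. Steel ring wrench, 198 mm long, 22 mm thick throughout, about 0.28 kg, both faces alike; x axis from handle to ring. The ring (68 mm across) has an eight-pointed through-hole: two 39 mm squares, one square to x, one turned 45 degrees. It fits the nut at every 45 degrees, with 1.5 mm play a side and 0.09 rad of free play either way
- wrench_grip (a point): point on the wrench's straight handle where it is well held, half-way up, 115 mm from the ring's centre; the handle is 14 mm wide with flat upright sides and runs from 29 to 165 mm from the ring's centre. It starts flat on the mat
- mat: the dark cutting mat with a fine light grid, 280 (x) x 200 (y) x 3 mm, fixed to the table. Origin: centre of its underside, z up
- glue_bottle: bystander: blue glue bottle, 36 mm across and 85 mm high, standing on the mat; origin at its foot
- pyramid_a: bystander: black card pyramid, about 50 mm wide and 34 mm high, on the mat; origin under its centre
- pyramid_b: bystander: the same kind of pyramid, on the table; origin under its centre
- pyramid_c: bystander: the same kind of pyramid, on the table; origin under its centre
- tape_roll: bystander: pale roll of tape lying flat, 84 mm across, 24 mm high; origin under its centre
- screwdriver: bystander: screwdriver lying on the table, 190 mm long; origin under its middle
- clamp_bar: bystander: flat aluminium bar, 170 x 22 x 12 mm, lying on the table; origin under its centre
- dispenser: bystander: black tape dispenser, 160 x 60 mm and 80 mm high; origin under its centre
- press_mouth (a point): middle of the channel's open end (press x = -60, y = 0, z = 117 mm), axes as the press. Two upright cheeks, inner faces at y = +-50 mm, 8 mm thick, run from here back to the rear wall, tops at z = 134 mm. The seated wrench's handle must stick out here, where it is free to hold; it swings 0.59 rad either side of the press's x axis before meeting a cheek
Things that resemble listed ones, but are neither listed nor needed, are in the scene too. There is more than one size of the part that bears wrench_ring; the job needs the larger.

How it is judged:
By the outcome, as a careful person would: the job done as asked, in the order asked, and still so for the second after the job is handed in, with the robot touching nothing.
It also fails if it takes over 72 s, if anything falls off the work surface, if the arm or the gripper's body presses on something with over 40 N, if the wrist force passes 120 N, or if a joint passes its speed limit or range.

## Working session

There is one attempt and no reset: what is moved stays moved. The work goes in short steps, Python scripts to look and compute and a tool call to move; the robot and the scene stay as the last step left them, time stands still between calls to the robot, and variables do not carry over. Pictures are saved under pics/ and viewed, at most 10 in all, crops included, and the job is handed in when it is done.

Besides the shell and the picture viewer there is one more tool, called in YAML: its name, and indented under it one key for each argument. move_arm: Moves the arm, as the interface text tells. Its arguments: {"type":"object","properties":{"commands":{"type":"string"},"jaw":{"type":"number"},"force":{"type":"number"}},"required":["commands"]}

```bash
mkdir -p pics; cat > h.py <<'E'
import numpy as np, cv2
from bench import ctrl, read_camera, camera_params, search_frame, regions_of, mark_of
from scipy.spatial.transform import Rotation as R
def save(n,img): cv2.imwrite('pics/'+n,cv2.cvtColor(img,cv2.COLOR_RGB2BGR))
def cam(name,st=None):
    p=camera_params(name)
    if 'world_from_camera' in p: return p,np.array(p['world_from_camera'])
    T=np.eye(4);q=st['orientation'];T[:3,:3]=R.from_quat([q[1],q[2],q[3],q[0]]).as_matrix();T[:3,3]=st['tool_pos']
    return p,T@np.array(p['hand_eye'])
def pts(p,T,u,v,d):
    u=np.asarray(u,float);v=np.asarray(v,float)
    c=np.stack([(u-p['cx'])/p['fx']*d,-(v-p['cy'])/p['fy']*d,-np.asarray(d,float),np.ones_like(u)],-1)
    return (c@T.T)[...,:3]
def pix(p,T,X):
    c=np.linalg.inv(T)@np.append(X,1); return (p['cx']+p['fx']*c[0]/-c[2], p['cy']-p['fy']*c[1]/-c[2])
E
python3 - <<'E'
from h import *
for c in ['top','scene']:
    im,d=read_camera(c); save(c+'0.png',im); np.save(c+'0.npy',d)
    p,T=cam(c); print(c,{k:v for k,v in p.items() if k!='world_from_camera'})
    for t in ['wrench_ring','wrench_grip','nut_seat','press','press_mouth','mat','glue_bottle']:
        for r in mark_of(t,c)[:4]:
            print(t,round(r['score'],2),np.round(r['location']),np.round(pix(p,T,np.array(r['location']))))
s=ctrl.read_state();print(s['time_s'],s['orientation'])
E
```

```text
top {'fx': 477.37171603225556, 'fy': 477.37171603225556, 'cx': 318.2867587648542, 'cy': 202.039321704832}
wrench_ring 0.62 [622. 190.  13.] [253. 183.]
wrench_grip 0.8 [273. 219.   7.] [244. 305.]
wrench_grip 0.69 [510. 164.  15.] [262. 221.]
nut_seat 0.73 [ 616. -202.  115.] [392. 175.]
nut_seat 0.41 [617. 421.   1.] [176. 188.]
press 0.95 [ 611. -203.   -4.] [387. 184.]
press_mouth 0.69 [ 558. -201.  116.] [393. 196.]
mat 0.91 [580. 204.   2.] [249. 198.]
glue_bottle 0.68 [694. 139.   3.] [270. 160.]
scene {'fx': 429.6076764930519, 'fy': 429.6076764930519, 'cx': 321.54335607110016, 'cy': 195.0077033641349}
wrench_ring 0.54 [365. 209.   7.] [402. 171.]
wrench_grip 0.92 [505. 163.  13.] [392. 203.]
wrench_grip 0.6 [273. 219.  11.] [401. 151.]
nut_seat 0.75 [ 614. -206.  112.] [249. 209.]
press 0.69 [ 617. -204.   -0.] [256. 239.]
press_mouth 0.96 [ 560. -202.  117.] [253. 192.]
mat 0.63 [576. 202.   4.] [409. 225.]
glue_bottle 0.78 [697. 137.   2.] [390. 263.]
glue_bottle 0.36 [619. 195.  12.] [409. 235.]
0.8 [8.93032324e-06 1.50812656e-01 9.88562361e-01 1.31177518e-05]
```

```bash
python3 - <<'E'
import cv2
a=cv2.imread('pics/top0.png')[100:340,140:460]; a=cv2.resize(a,None,fx=2.4,fy=2.4,interpolation=cv2.INTER_CUBIC); cv2.imwrite('pics/top0c.png',a)
E
```

```text
(no output)
```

View pics/top0c.png

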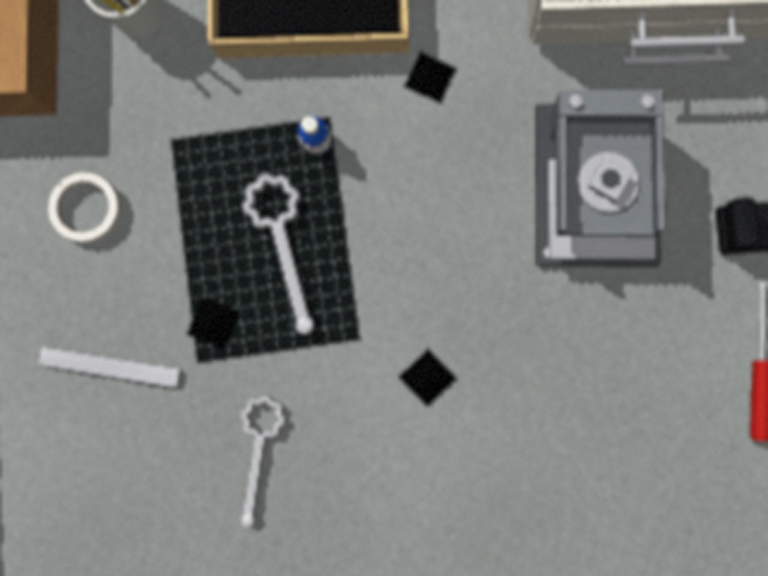

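View pics/scene0.png

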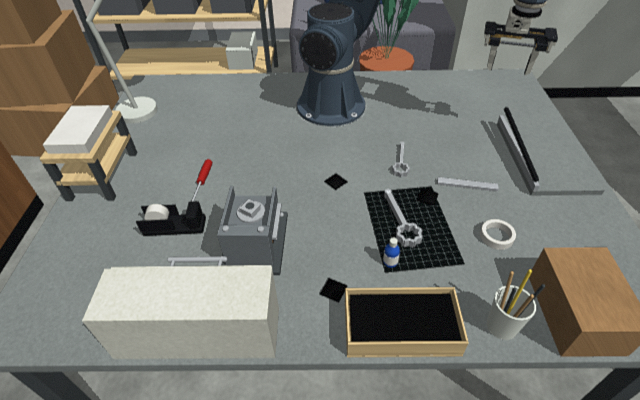

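Candidates for the wrench, in the top crop: the large one on the mat (ring at 270,200, handle end at 304,325) and a smaller one on the bare table (ring at 263,417). The job needs the larger, and the task says it lies on the mat. Its ring-to-grip distance is 115 mm, which fits. The nut is in the press channel at about (612,180).

```bash
python3 - <<'E'
from h import *
p=camera_params('wrist');print(p)
# press / nut yaw from top depth
d=np.load('top0.npy');im=cv2.imread('pics/top0.png');p,T=cam('top')
v,u=np.mgrid[0:400,0:640];P=pts(p,T,u,v,d)
box=(u>355)&(u<425)&(v>130)&(v<215)&(d>0)
for lo,hi in [(112,118),(119,129),(130,140),(95,104)]:
    m=box&(P[...,2]>lo)&(P[...,2]<hi);Q=P[m]
    if len(Q)>5: print(lo,hi,len(Q),Q.mean(0).round(1),Q.min(0).round(),Q.max(0).round(),cv2.minAreaRect(Q[:,:2].astype(np.float32)))
mat=regions_of('mat','top')
if mat:
    r=cv2.minAreaRect(P[mat[0]['pixels']&(d>0)][:,:2].astype(np.float32));print('mat',r)
w=regions_of('wrench_ring','top')
for x in w[:3]:
    Q=P[x['pixels']&(d>0)];print(x['score'],len(Q),Q.mean(0),cv2.minAreaRect(Q[:,:2].astype(np.float32)))
E
```

```text
{'fx': 295.45641330797, 'fy': 295.45641330797, 'cx': 319.08799136986835, 'cy': 200.6880063076568, 'hand_eye': array([[-1.08370409e-03,  9.57108558e-01,  2.89727517e-01,
         8.12149373e+01],
       [ 9.99998934e-01,  1.32081780e-03, -6.22871744e-04,
        -8.93529717e-01],
       [-9.78833139e-04,  2.89726533e-01, -9.57108969e-01,
        -1.90053336e+02],
       [ 0.00000000e+00,  0.00000000e+00,  0.00000000e+00,
         1.00000000e+00]])}
112 118 70 [ 649.  -213.2  114.6] [ 554. -260.  112.] [ 715. -148.  118.] ((634.2203979492188, -205.07363891601562), (112.23087310791016, 159.054931640625), 89.0456771850586)
119 129 264 [ 628.4 -211.9  124.5] [ 553. -264.  119.] [ 716. -147.  129.] ((635.6113891601562, -207.2816162109375), (115.1423110961914, 159.22386169433594), 87.09052276611328)
130 140 707 [ 667.  -207.9  134.1] [ 554. -266.  130.] [ 716. -146.  140.] ((634.869384765625, -206.8686065673828), (116.42711639404297, 159.74147033691406), 87.91899871826172)
95 104 1198 [ 621.4 -208.    99.9] [ 554. -261.   95.] [ 688. -146.  104.] ((620.7576293945312, -205.864990234375), (114.85942840576172, 131.90469360351562), 88.00483703613281)
mat ((577.1836547851562, 201.74118041992188), (279.4250183105469, 201.1890869140625), 6.6014790534973145)
0.91 473 [568.31255626 175.70339733  21.68995149] ((560.8429565429688, 164.69662475585938), (197.82200622558594, 64.72053527832031), 23.376562118530273)
0.53 316 [316.23123645 209.00825382  12.8230095 ] ((311.7562561035156, 217.61688232421875), (48.39482116699219, 149.01229858398438), 72.31640625)
```

move_arm:
  commands: "0.0169 -0.03625 -0.0022 0 0 -0.144; 0.0337 -0.0725 -0.0044 0 0 -0.288; 0.0506 -0.1088 -0.0066 0 0 -0.432; 0.0674 -0.145 -0.0088 0 0 -0.576; 0.0843 -0.1813 -0.011 0 0 -0.72; 0.1011 -0.2175 -0.0132 0 0 -0.864; 0.118 -0.2538 -0.0154 0 0 -1.008; 0.1348 -0.29 -0.0176 0 0 -1.152; 0.1517 -0.3263 -0.0198 0 0 -1.296; 0.1685 -0.3625 -0.022 0 0 -1.44"
  jaw: 0.2
  force: 60

```text
time_s: 1.9
tool_pos: [333.0, 161.0, 172.5]
orientation: [0.0, 0.767, 0.642, 0.0]
force: [0.8, 0.4, 0.6]
width: 55.6
finger_force: 0.0
```

move_arm:
  commands: "0.0169 -0.03625 -0.0022 0 0 -0.144; 0.0337 -0.0725 -0.0044 0 0 -0.288; 0.0506 -0.1088 -0.0066 0 0 -0.432; 0.0674 -0.145 -0.0088 0 0 -0.576; 0.0843 -0.1813 -0.011 0 0 -0.72; 0.1011 -0.2175 -0.0132 0 0 -0.864; 0.118 -0.2538 -0.0154 0 0 -1.008; 0.1348 -0.29 -0.0176 0 0 -1.152; 0.1685 -0.3625 -0.022 0 0 -1.435; 0.1685 -0.3625 -0.022 0 0 -1.435"

```text
time_s: 2.9
tool_pos: [501.9, -202.9, 150.2]
orientation: [0.0, 1.0, -0.022, 0.0]
force: [-0.5, 0.6, 0.5]
width: 55.4
finger_force: 0.0
```

```bash
python3 - <<'E'
from h import *
s=ctrl.read_state();im,d=read_camera('wrist');save('w1.png',im);np.save('w1.npy',d)
p,T=cam('wrist',s);np.save('w1T.npy',T)
for t in ['nut_seat','press','press_mouth']:
    for r in mark_of(t,'wrist')[:2]: print(t,r['score'],np.round(r['location'],1),np.round(pix(p,T,np.array(r['location']))))
v,u=np.mgrid[0:400,0:640];P=pts(p,T,u,v,d)
n=regions_of('nut_seat','wrist')
Z=P[...,2]; near=(np.hypot(P[...,0]-616,P[...,1]+204)<30)&(d>0)
for lo,hi in [(121,127),(118,128),(128,170),(103,109)]:
    m=near&(Z>lo)&(Z<hi);Q=P[m]
    if len(Q)>9: print(lo,hi,len(Q),Q.mean(0).round(1),cv2.minAreaRect(Q[:,:2].astype(np.float32)))
m=(abs(P[...,0]-630)<120)&(abs(P[...,1]+204)<90)&(Z>130)&(Z<138)&(d>0);Q=P[m];print(len(Q),cv2.minAreaRect(Q[:,:2].astype(np.float32)))
for sgn in (1,-1):
    q=Q[(sgn*(Q[:,1]+204)>40)&(abs(Q[:,1]+204)<70)&(Q[:,0]<670)]
    print(sgn,len(q),q.mean(0) if len(q) else 0,np.polyfit(q[:,0],q[:,1],1) if len(q)>9 else 0)
E
```

```text
nut_seat 0.62 [ 615.3 -205.2  117.3] [314.  61.]
press 0.63 [ 6.171e+02 -2.040e+02  6.000e-01] [315.  77.]
press_mouth 0.62 [ 556.7 -201.5  118.3] [313. 147.]
121 127 3092 [ 615.3 -205.1  124.1] ((615.310546875, -205.1590118408203), (36.081321716308594, 36.24666213989258), 58.296539306640625)
118 128 3113 [ 615.3 -205.1  124.1] ((615.3104248046875, -205.16238403320312), (36.08683395385742, 36.254127502441406), 58.30551528930664)
103 109 2687 [ 615.6 -203.   105.7] ((616.040771484375, -204.0841064453125), (59.66962814331055, 59.7567024230957), 87.70649719238281)
3876 ((602.011962890625, -204.5989990234375), (116.48558807373047, 93.06594848632812), 88.08272552490234)
1 1967 [ 606.81730555 -151.46743747  133.28897523] [-3.66674762e-02 -1.29216978e+02]
-1 1909 [ 602.44477675 -258.17249369  133.23228661] [-3.58031968e-02 -2.36603045e+02]
```

View pics/w1.png

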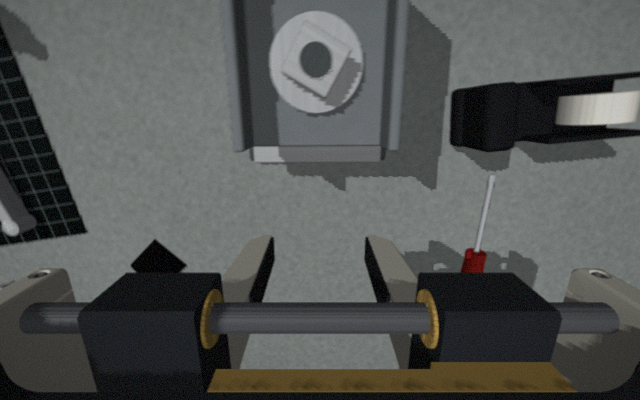

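The wrist picture shows the nut at (314,61) on its collar between the cheeks, with the press mouth at (313,147). The nut is 36.1 × 36.2 mm at z = 124, which matches the description. Its yaw relative to the press is -0.517 rad and the press's own yaw is -0.036. Next I move above the wrench.

move_arm:
  commands: "0.0005 0.043 -0.004 0 0 0.034; 0.001 0.088 -0.008 0 0 0.068; 0.0015 0.133 -0.012 0 0 0.1; 0.002 0.178 -0.016 0 0 0.136; 0.003 0.223 -0.022 0 0 0.17; 0.004 0.268 -0.03 0 0 0.204; 0.0045 0.313 -0.038 0 0 0.238; 0.005 0.35 -0.046 0 0 0.272; 0.005 0.366 -0.05 0 0 0.272; 0.005 0.366 -0.05 0 0 0.272"
  jaw: -0.2

```text
time_s: 4.15
tool_pos: [504.9, 167.7, 100.1]
orientation: [0.0, 0.993, 0.119, -0.0]
force: [-0.1, -0.8, -0.4]
width: 36.8
finger_force: 0.0
```

```bash
cat >> h.py <<'E'
def look(fn=None):
    s=ctrl.read_state();im,d=read_camera('wrist');p,T=cam('wrist',s)
    if fn: save(fn,im)
    v,u=np.mgrid[0:400,0:640];P=pts(p,T,u,v,d);P[d==0]=np.nan
    q=s['orientation'];X=R.from_quat([q[1],q[2],q[3],q[0]]).as_matrix()[:,0]
    print('t',s['time_s'],'tcp',np.round(s['tool_pos'],1),'xyaw',round(np.arctan2(X[1],X[0]),4),'pitch',round(X[2],3),'F',np.round(s['force'],1),'M',np.round(s['wrist_torque'],2),'w',round(s['width'],1),'ff',round(s['finger_force'],1))
    return s,im,P,p,T
E
python3 - <<'E'
from h import *
s,im,P,p,T=look('w2.png')
for t in ['wrench_ring','wrench_grip']:
    for r in mark_of(t,'wrist')[:2]: print(t,r['score'],np.round(r['location'],1),np.round(pix(p,T,np.array(r['location']))))
Z=P[...,2]
m=(Z>20)&(Z<30)&(abs(P[...,0]-570)<120)&(abs(P[...,1]-178)<60)
t=np.array([np.cos(.228),np.sin(.228)]);n=np.array([-t[1],t[0]])
D=P[...,:2]-np.array([510,164]);a=D@t;b=D@n
h=m&(a>-20)&(a<75)&(abs(b)<20); print('handle',h.sum(),np.polyfit(a[h],b[h],1),np.percentile(b[h],[1,99]),np.nanmedian(Z[h]))
r=m&(a>78)&(a<160)&(abs(b)<45); q=P[r][:,:2].astype(np.float32); print('ring',len(q),cv2.minEnclosingCircle(q))
E
```

```text
t 4.15 tcp [504.9 167.7 100.1] xyaw 0.2393 pitch -0.001 F [-0.1 -0.8 -0.4] M [0.01 0.16 0.04] w 36.8 ff 0.0
wrench_grip 0.7 [510.2 160.7  12.9] [327. 194.]
handle 1564 [ 0.01610763 -0.27388007] [-6.77159191  6.99781172] 24.488206132067972
ring 2228 ((618.5252685546875, 190.9224395751953), 34.50143051147461)
```

View pics/w2.png

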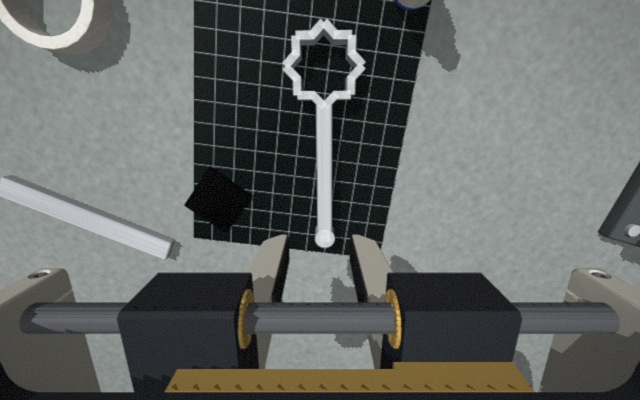

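The picture shows the large wrench on the mat: ring at (324,65), handle end at (324,238). Its yaw is 0.244 and the grip is at (507,163). The pyramid at (217,197) is clear of the fingers. I lower and grip.

move_arm:
  commands: "0.002 -0.0045 -0.01 0 0 0.005; 0.002 -0.0045 -0.03 0 0 0.005; 0.002 -0.0045 -0.05 0 0 0.005; 0.002 -0.0045 -0.065 0 0 0.005; 0.002 -0.0045 -0.078 0 0 0.005; 0.002 -0.0045 -0.087 0 0 0.005; 0.002 -0.0045 -0.092 0 0 0.005; 0.002 -0.0045 -0.0945 0 0 0.005; 0.002 -0.0045 -0.0945 0 0 0.005; 0.002 -0.0045 -0.0945 0 0 0.005"

```text
time_s: 5.3
tool_pos: [508.3, 161.6, 6.3]
orientation: [-0.0, 0.993, 0.12, 0.0]
force: [-0.5, -0.2, 1.4]
width: 37.3
finger_force: 0.0
```

move_arm:
  commands: "0 0 0 0 0 0; 0 0 0 0 0 0; 0 0 0 0 0 0; 0 0 0 0 0 0; 0 0 0 0 0 0; 0 0 0 0 0 0; 0 0 0.002 0 0 0; 0 0 0.006 0 0 0; 0 0 0.012 0 0 0; 0 0 0.02 0 0 0"
  jaw: -1
  force: 60

```text
time_s: 6.3
tool_pos: [507.9, 161.4, 26.4]
orientation: [0.0, 0.993, 0.12, -0.0]
force: [1.2, -0.6, 0.5]
width: 0.2
finger_force: 0.0
```

```bash
cat >> h.py <<'E'
def ring(s,P,zc):
    # wrench in tool frame: handle line and ring circle near height zc (top face)
    q=s['orientation'];M=R.from_quat([q[1],q[2],q[3],q[0]]).as_matrix();L=(P-np.array(s['tool_pos']))@M
    h=(L[...,0]>25)&(L[...,0]<78)&(abs(L[...,1])<15)&(L[...,2]>-45)&(L[...,2]<0)
    r=(L[...,0]>83)&(L[...,0]<165)&(abs(L[...,1])<45)&(L[...,2]>-45)&(L[...,2]<0)
    zt=np.percentile(L[...,2][r],50);r&=abs(L[...,2]-zt)<4
    f=np.polyfit(L[...,0][h],L[...,1][h],1);fz=np.polyfit(L[...,0][r|h],L[...,2][r|h],1)
    c=cv2.minEnclosingCircle(L[r][:,:2].astype(np.float32));cw=M@np.array([*c[0],np.polyval(fz,c[0][0])])+s['tool_pos']
    print('handle slope/off',np.round(f,4),'topz slope/at0/at115',np.round([fz[0],fz[1],np.polyval(fz,115)],3),'ring tool',np.round(c,1) if 0 else c,'world top',cw.round(1))
    return cw
E
python3 - <<'E'
from h import *
s,im,P,p,T=look('w3.png');ring(s,P,0)
E
```

```text
t 6.3 tcp [507.9 161.4  26.4] xyaw 0.2408 pitch -0.0 F [ 1.2 -0.6  0.5] M [-0.07  0.13  0.05] w 0.2 ff 0.0
handle slope/off [  0.2933 -15.3161] topz slope/at0/at115 [ 0.    -0.232 -0.224] ring tool ((117.01414489746094, -1.2183390855789185), 31.009767532348633) world top [621.3 190.5  26.6]
```

View pics/w3.png

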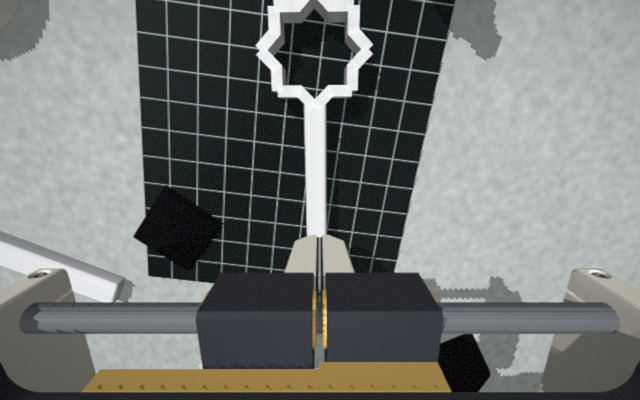

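The fingers shut above the handle at (315,170). They either closed too slowly or lifted too early, and the wrench has not moved. I retry with a full close before lifting.

move_arm:
  commands: "0 0.001 0.005 0 0 0.003; 0 0.001 0.005 0 0 0.003; 0 0.001 0.005 0 0 0.003; 0 0.001 0.005 0 0 0.003; 0 0.001 0.005 0 0 0.003; 0 0.001 0 0 0 0.003; 0 0.001 -0.008 0 0 0.003; 0 0.001 -0.016 0 0 0.003; 0 0.001 -0.0215 0 0 0.003; 0 0.001 -0.0215 0 0 0.003"
  jaw: -0.3

```text
time_s: 7.35
tool_pos: [507.4, 162.3, 3.3]
orientation: [0.0, 0.993, 0.122, -0.001]
force: [-0.3, 0.0, 0.3]
width: 32.3
finger_force: 0.0
```

move_arm:
  commands: "0 0 0 0 0 0; 0 0 0 0 0 0; 0 0 0 0 0 0; 0 0 0 0 0 0; 0 0 0 0 0 0; 0 0 0 0 0 0; 0 0 0 0 0 0; 0 0 0 0 0 0; 0 0 0 0 0 0; 0 0 0 0 0 0"
  jaw: -1
  force: 60

```text
time_s: 8.35
tool_pos: [508.0, 162.5, 4.3]
orientation: [-0.0, 0.993, 0.122, 0.0]
force: [-0.4, 0.3, 0.2]
width: 0.6
finger_force: 0.0
```

```bash
python3 - <<'E'
from h import *
s,im,P,p,T=look()
ring(s,P,0)
t,d=read_camera('top');q,dt=read_camera('scene')
pt,Tt=cam('top');ps,Ts=cam('scene')
c=np.array(s['tool_pos'])
def crop(im,x,y,h,k): x=int(x);y=int(y);return cv2.resize(im[max(0,y-h):y+h,max(0,x-h):x+h],(400,400),interpolation=cv2.INTER_CUBIC)
a=crop(t,*pix(pt,Tt,c),60,3);b=crop(q,*pix(ps,Ts,c),45,3)
save('w4.png',np.vstack([np.hstack([a,b]),cv2.resize(im[:,160:480],(0,0),fx=.5,fy=.5).repeat(1,0)if 0 else np.zeros((1,800,3),np.uint8)]))
E
```

```text
t 8.35 tcp [508.  162.5   4.3] xyaw 0.2438 pitch 0.0 F [-0.4  0.3  0.2] M [0.   0.13 0.06] w 0.6 ff 0.0
handle slope/off [ 0.0014 -0.8177] topz slope/at0/at115 [  0.    -20.212 -20.17 ] ring tool ((114.9194107055664, -1.00819730758667), 34.22373580932617) world top [619.3 191.2  24.5]
```

View pics/w4.png

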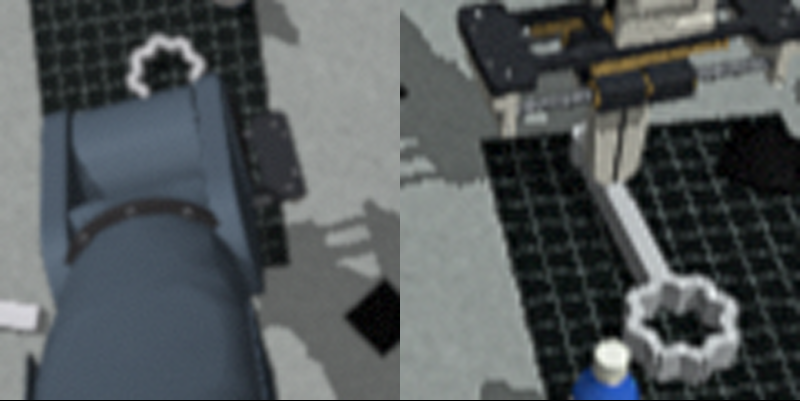

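```bash
python3 - <<'E'
from h import *
s,im,P,p,T=look()
q=s['orientation'];M=R.from_quat([q[1],q[2],q[3],q[0]]).as_matrix();L=(P-np.array(s['tool_pos']))@M
for v in range(205,262,5): print(v,[tuple(np.round(L[v,u],0).astype(int)) if np.isfinite(L[v,u,0]) else None for u in (290,300,310,319,325,335,350)])
im2,d=read_camera('scene');pp,Ts=cam('scene');v,u=np.mgrid[0:400,0:640];P2=pts(pp,Ts,u,v,d);L2=(P2-np.array(s['tool_pos']))@M
c=pix(pp,Ts,np.array(s['tool_pos']));print(c)
m=(abs(L2[...,0])<22)&(abs(L2[...,1])<40)&(L2[...,2]>-60)
x=int(c[0]);y=int(c[1])
for v in range(y-14,y+6,2): print(v,[tuple(np.round(L2[v,u],0).astype(int)) for u in range(x-6,x+9,2)])
E
```

```text
t 8.5 tcp [508.  162.5   4.3] xyaw 0.2438 pitch -0.0 F [0.6 0.7 0.4] M [-0.03  0.14 -0.02] w 0.9 ff 0.0
205 [(np.int64(19), np.int64(-19), np.int64(2)), (np.int64(19), np.int64(-13), np.int64(2)), (np.int64(26), np.int64(-5), np.int64(-21)), (np.int64(26), np.int64(0), np.int64(-21)), (np.int64(26), np.int64(4), np.int64(-20)), (np.int64(19), np.int64(11), np.int64(1)), (np.int64(19), np.int64(21), np.int64(2))]
210 [(np.int64(16), np.int64(-20), np.int64(2)), (np.int64(16), np.int64(-13), np.int64(1)), (np.int64(23), np.int64(-5), np.int64(-21)), (np.int64(23), np.int64(0), np.int64(-20)), (np.int64(23), np.int64(4), np.int64(-20)), (np.int64(16), np.int64(11), np.int64(2)), (np.int64(15), np.int64(22), np.int64(3))]
215 [(np.int64(12), np.int64(-20), np.int64(2)), (np.int64(12), np.int64(-13), np.int64(2)), (np.int64(20), np.int64(-5), np.int64(-21)), (np.int64(19), np.int64(0), np.int64(-19)), (np.int64(20), np.int64(4), np.int64(-21)), (np.int64(12), np.int64(11), np.int64(1)), (np.int64(12), np.int64(22), np.int64(2))]
220 [(np.int64(8), np.int64(-20), np.int64(2)), (np.int64(8)
[... 5661 characters left out ...]
[(np.int64(2), np.int64(20), np.int64(0)), (np.int64(3), np.int64(14), np.int64(0)), (np.int64(5), np.int64(9), np.int64(-1)), (np.int64(10), np.int64(6), np.int64(-5)), (np.int64(20), np.int64(5), np.int64(-15)), (np.int64(29), np.int64(3), np.int64(-24)), (np.int64(27), np.int64(-4), np.int64(-20)), (np.int64(12), np.int64(-17), np.int64(-1))]
210 [(np.int64(6), np.int64(21), np.int64(3)), (np.int64(10), np.int64(17), np.int64(0)), (np.int64(10), np.int64(11), np.int64(1)), (np.int64(12), np.int64(6), np.int64(1)), (np.int64(23), np.int64(5), np.int64(-10)), (np.int64(35), np.int64(5), np.int64(-22)), (np.int64(35), np.int64(-1), np.int64(-21)), (np.int64(37), np.int64(-5), np.int64(-22))]
```

The depth of both cameras agrees: the visible fingertips end about 25 mm behind the reported TCP. So the fingers closed just above the handle's top at z = 25. I will open and go about 20 mm lower, watching the force.

move_arm:
  commands: "0 0.001 0.003 0 0 0; 0 0.001 0.003 0 0 0; 0 0.001 0.003 0 0 0; 0 0.001 0.003 0 0 0; 0 0.001 0.003 0 0 0; 0 0.001 -0.001 0 0 0; 0 0.001 -0.006 0 0 0; 0 0.001 -0.011 0 0 0; 0 0.001 -0.015 0 0 0; 0 0.001 -0.018 0 0 0"
  jaw: -0.3

```text
time_s: 9.6
tool_pos: [507.8, 163.4, -14.2]
orientation: [0.0, 0.993, 0.122, -0.0]
force: [0.0, -0.2, -0.2]
width: 32.6
finger_force: 0.0
```

```bash
python3 - <<'E'
from h import *
s,im,P,p,T=look();ring(s,P,0)
q=s['orientation'];M=R.from_quat([q[1],q[2],q[3],q[0]]).as_matrix();L=(P-np.array(s['tool_pos']))@M
f=(abs(L[...,0])<14)&(abs(L[...,1])<45)&(abs(L[...,1])>9)&(P[...,2]>8)
Q=L[f];Q=Q[np.argsort(-Q[:,2])][:12];print(Q.round(1))
E
```

```text
t 9.6 tcp [507.8 163.4 -14.2] xyaw 0.2438 pitch -0.001 F [ 0.  -0.2 -0.2] M [-0.05  0.16 -0.06] w 32.6 ff 0.0
handle slope/off [-0.0023  0.1813] topz slope/at0/at115 [  0.156 -35.062 -17.165] ring tool ((108.61461639404297, 0.023992538452148438), 51.45341110229492) world top [613.2 189.6   3.8]
[[  1.6  17.  -22.9]
 [  0.6 -15.7 -23.5]
 [ -0.6  17.  -23.9]
 [  6.9 -16.7 -24.1]
 [ -0.4 -15.7 -24.2]
 [  1.6 -15.6 -24.3]
 [  2.4 -15.6 -24.5]
 [  1.8  16.9 -24.6]
 [  0.5 -15.6 -24.6]
 [  8.5 -19.7 -24.7]
 [  1.2  16.9 -24.7]
 [  7.2 -16.1 -24.7]]
```

The reported TCP is at z = -14 with no contact, which confirms the offset of about -24 mm. I go 4 mm lower and close.

move_arm:
  commands: "0 0 -0.002 0 0 0; 0 0 -0.004 0 0 0; 0 0 -0.004 0 0 0; 0 0 -0.004 0 0 0; 0 0 -0.004 0 0 0; 0 0 -0.004 0 0 0; 0 0 -0.004 0 0 0; 0 0 -0.004 0 0 0; 0 0 -0.004 0 0 0; 0 0 -0.004 0 0 0"
  jaw: -1
  force: 60

```text
time_s: 10.65
tool_pos: [507.9, 163.5, -17.7]
orientation: [0.0, 0.993, 0.122, -0.0]
force: [0.0, 0.3, -3.1]
width: 13.5
finger_force: 60.0
```

Gripped: width 13.5 mm, grip 60 N. I lift the wrench and carry it over to the press.

move_arm:
  commands: "0 0 0.003 0 0 0; 0 0 0.01 0 0 0; 0 0 0.025 0 0 0; 0 0 0.045 0 0 0; 0 -0.005 0.068 0 0 0; 0 -0.015 0.092 0 0 0; 0 -0.03 0.114 0 0 0; 0 -0.05 0.132 0 0 0; 0 -0.075 0.143 0 0 0; 0 -0.105 0.148 0 0 0"

```text
time_s: 11.65
tool_pos: [508.4, 57.9, 132.8]
orientation: [0.0, 0.993, 0.122, 0.001]
force: [0.4, -0.0, -3.5]
width: 13.4
finger_force: 60.0
```

move_arm:
  commands: "-0.0005 -0.035 0.002 0 0 -0.001; -0.001 -0.073 0.002 0 0 -0.002; -0.002 -0.113 0.002 0 0 -0.003; -0.002 -0.153 0.002 0 0 -0.005; -0.003 -0.193 0.002 0 0 -0.006; -0.003 -0.228 0.002 0 0 -0.008; -0.004 -0.257 0.002 0 0 -0.01; -0.0045 -0.277 0.002 0 0 -0.012; -0.0045 -0.287 0.002 0 0 -0.012; -0.0045 -0.29 0.002 0 0 -0.012"

```text
time_s: 12.65
tool_pos: [503.4, -232.1, 133.0]
orientation: [0.0, 0.993, 0.115, 0.0]
force: [0.5, 0.6, -3.4]
width: 13.4
finger_force: 60.0
```

```bash
cat >> h.py <<'E'
N=np.array([615.3,-205.2])
def wr(s,P,im,p,T,fn=None):
    q=s['orientation'];M=R.from_quat([q[1],q[2],q[3],q[0]]).as_matrix();L=(P-np.array(s['tool_pos']))@M
    w=(abs(L[...,1])<42)&(abs(L[...,2]+42)<16)
    h=w&(L[...,0]>22)&(L[...,0]<75)&(abs(L[...,1])<14)
    zt=np.nanmedian(L[...,2][h])
    sl=np.polyfit(L[...,0][h],L[...,2][h],1)
    h&=abs(L[...,2]-np.polyval(sl,L[...,0]))<3
    f=np.polyfit(L[...,0][h],L[...,1][h],1);sl=np.polyfit(L[...,0][h],L[...,2][h],1)
    r=w&(L[...,0]>79)&(L[...,0]<160)&(abs(L[...,2]-np.polyval(sl,L[...,0]))<4)
    (c,rad)=cv2.minEnclosingCircle(L[r][:,:2].astype(np.float32))
    cw=M@np.array([*c,np.median(L[r][:,2])])+s['tool_pos']
    print('handle',f.round(4),'z slope/at0',sl.round(3),'ringtool',np.round(c,1),round(rad,1),'ring z',np.median(L[r][:,2]).round(1),'world',cw.round(1),'d to nut',(N-cw[:2]).round(1))
    if fn:
        u,v=map(int,pix(p,T,np.array([*N,124])));save(fn,cv2.resize(im[max(0,v-90):v+110,u-120:u+120],None,fx=3,fy=3)[:600])
def nut(P,r=30):
    m=(np.hypot(P[...,0]-N[0],P[...,1]-N[1])<r)&(P[...,2]>119)&(P[...,2]<128);Q=P[m]
    if len(Q)>50:
        b=cv2.minAreaRect(Q[:,:2].astype(np.float32));a=(np.deg2rad(b[2])+.036)%(np.pi/2);print('nut',np.round(b[0],1),np.round(b[1],1),'psi mod90',round(a,3),round(a-np.pi/2,3))
E
python3 - <<'E'
from h import *
s,im,P,p,T=look('w5.png');wr(s,P,im,p,T)
E
```

```text
t 12.65 tcp [ 503.4 -232.1  133. ] xyaw 0.2309 pitch 0.0 F [ 0.5  0.6 -3.4] M [-0.08  0.32  0.02] w 13.4 ff 60.0
handle [-4.000e-04  5.306e-01] z slope/at0 [ 4.000e-03 -4.237e+01] ringtool [113.1   0.6] 34.3 ring z -42.1 world [ 613.6 -206.7  175.2] d to nut [1.7 1.5]
```

View pics/w5.png

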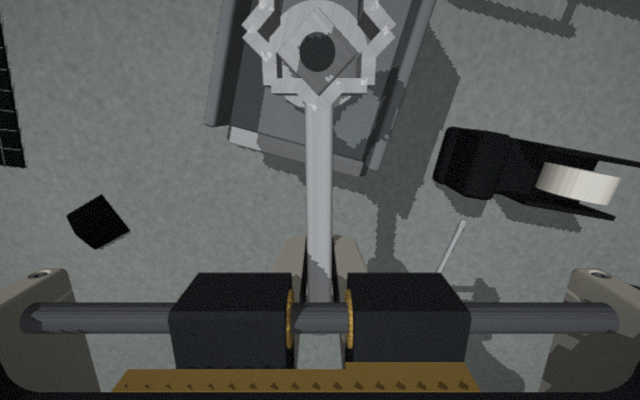

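The picture shows the ring at (318,30) level above the nut at (318,50), with its far edge cut off at the top. The side points of the star, at about (245,28) and (393,28), give the centre more reliably.

```bash
cat >> h.py <<'E'
def star(s,P):
    q=s['orientation'];M=R.from_quat([q[1],q[2],q[3],q[0]]).as_matrix();L=(P-np.array(s['tool_pos']))@M
    w=(abs(L[...,1])<40)&(abs(L[...,2]+42)<5)&(L[...,0]>85)&(L[...,0]<150)
    c=[]
    for sg in (1,-1):
        m=w&(sg*L[...,1]>31.0); Q=L[m]; c.append([len(Q),Q[:,0].mean().round(1),(Q[:,1]*sg).max().round(1)])
    x=(c[0][1]+c[1][1])/2;y=(c[0][2]-c[1][2])/2
    cw=M@np.array([x,y,-42])+s['tool_pos'];print('star',c,'ring',round(x,1),round(y,1),'world',cw.round(1),'d to nut',(N-cw[:2]).round(1))
E
python3 - <<'E'
from h import *
s,im,P,p,T=look();star(s,P)
E
```

```text
t 12.7 tcp [ 503.4 -231.7  132.9] xyaw 0.2314 pitch 0.0 F [ 0.4 -0.  -3.1] M [-0.07  0.35 -0.02] w 13.5 ff 60.0
star [[147, np.float64(114.8), np.float64(34.8)], [94, np.float64(114.8), np.float64(33.8)]] ring 114.8 0.5 world [ 615.3 -205.9  174.9] d to nut [0.  0.7]
```

move_arm:
  commands: "0 0.0005 -0.006 0 0 0; 0 0.0005 -0.013 0 0 0; 0 0.0005 -0.02 0 0 0; 0 0.0005 -0.025 0 0 0; 0 0.0005 -0.028 0 0 0; 0 0.0005 -0.029 0 0 0; 0 0.0005 -0.03 0 0 0; 0 0.0005 -0.031 0 0 0; 0 0.0005 -0.032 0 0 0; 0 0.0005 -0.033 0 0 0"

```text
time_s: 13.75
tool_pos: [503.5, -231.1, 99.4]
orientation: [0.0, 0.993, 0.116, 0.0]
force: [-0.2, 0.2, -4.1]
width: 13.8
finger_force: 60.0
```

move_arm:
  commands: "0 0 -0.002 0 0 0; 0 0 -0.004 0 0 0; 0 0 -0.006 0 0 0; 0 0 -0.008 0 0 0; 0 0 -0.01 0 0 0; 0 0 -0.0115 0 0 0; 0 0 -0.0125 0 0 0; 0 0 -0.013 0 0 0; 0 0 -0.0135 0 0 0; 0 0 -0.0135 0 0 0"

```text
time_s: 14.75
tool_pos: [503.5, -231.0, 85.8]
orientation: [-0.0, 0.993, 0.116, -0.0]
force: [0.2, -0.4, -3.8]
width: 13.3
finger_force: 60.0
```

```bash
python3 - <<'E'
from h import *
s,im,P,p,T=look();star(s,P);wr(s,P,im,p,T)
E
```

```text
t 14.75 tcp [ 503.5 -231.    85.8] xyaw 0.2318 pitch -0.0 F [ 0.2 -0.4 -3.8] M [-0.08  0.31  0.  ] w 13.3 ff 60.0
star [[151, np.float64(114.7), np.float64(34.5)], [95, np.float64(114.8), np.float64(33.8)]] ring 114.8 0.4 world [ 615.2 -205.   127.8] d to nut [ 0.1 -0.2]
handle [-0.0021  0.6226] z slope/at0 [ 4.0000e-03 -4.2358e+01] ringtool [113.    0.4] 34.3 ring z -41.2 world [ 613.6 -205.5  127. ] d to nut [1.7 0.3]
```

```bash
cat > arc.py <<'E'
import sys,numpy as np
y0=float(sys.argv[1]);r=.1148
for t in map(float,sys.argv[2:]):
    y=y0+t;print(f"{-r*(np.cos(y)-np.cos(y0)):.4f} {-r*(np.sin(y)-np.sin(y0)):.4f} 0 0 0 {t:.3f};",end=' ')
print()
E
python3 arc.py .232 -.03 -.09 -.15 -.21 -.27 -.33 -.39 -.45 -.5 -.53
python3 arc.py -.298 -.04 -.09 -.14 -.19 -.23 -.255 -.265 -.265
```

```text
-0.0007 0.0034 0 0 0 -0.030; -0.0019 0.0101 0 0 0 -0.090; -0.0027 0.0170 0 0 0 -0.150; -0.0030 0.0239 0 0 0 -0.210; -0.0030 0.0308 0 0 0 -0.270; -0.0025 0.0376 0 0 0 -0.330; -0.0016 0.0445 0 0 0 -0.390; -0.0004 0.0512 0 0 0 -0.450; 0.0010 0.0568 0 0 0 -0.500; 0.0020 0.0601 0 0 0 -0.530; 
0.0014 0.0044 0 0 0 -0.040; 0.0035 0.0097 0 0 0 -0.090; 0.0058 0.0150 0 0 0 -0.140; 0.0083 0.0201 0 0 0 -0.190; 0.0106 0.0241 0 0 0 -0.230; 0.0121 0.0266 0 0 0 -0.255; 0.0127 0.0276 0 0 0 -0.265; 0.0127 0.0276 0 0 0 -0.265;
```

move_arm:
  commands: "-0.0007 0.0034 0 0 0 -0.03; -0.0019 0.0101 0 0 0 -0.09; -0.0027 0.017 0 0 0 -0.15; -0.003 0.0239 0 0 0 -0.21; -0.003 0.0308 0 0 0 -0.27; -0.0025 0.0376 0 0 0 -0.33; -0.0016 0.0445 0 0 0 -0.39; -0.0004 0.0512 0 0 0 -0.45; 0.001 0.0568 0 0 0 -0.5; 0.002 0.0601 0 0 0 -0.53"

```text
time_s: 15.8
tool_pos: [505.2, -171.2, 85.9]
orientation: [0.001, 0.989, -0.149, -0.0]
force: [-3.3, -5.7, -3.7]
width: 13.7
finger_force: 60.0
```

```bash
python3 - <<'E'
from h import *
s,im,P,p,T=look();star(s,P);wr(s,P,im,p,T);nut(P,18)
E
```

```text
t 15.8 tcp [ 505.2 -171.2   85.9] xyaw -0.2993 pitch -0.0 F [-3.3 -5.7 -3.7] M [-0.82  0.73  0.17] w 13.7 ff 60.0
star [[120, np.float64(115.2), np.float64(34.1)], [115, np.float64(114.9), np.float64(34.1)]] ring 115.0 0.0 world [ 615.2 -205.1  127.9] d to nut [ 0.1 -0.1]
handle [-0.0089  1.0061] z slope/at0 [ 3.0000e-03 -4.2304e+01] ringtool [98.5 -3.9] 42.6 ring z -41.4 world [ 600.6 -196.5  127.3] d to nut [14.7 -8.7]
nut [ 613.1 -204.6] [35.6 31.4] psi mod90 1.301 -0.27
```

move_arm:
  commands: "0.0014 0.0044 0 0 0 -0.04; 0.0035 0.0097 0 0 0 -0.09; 0.0058 0.015 0 0 0 -0.14; 0.0083 0.0201 0 0 0 -0.19; 0.0106 0.0241 0 0 0 -0.23; 0.0121 0.0266 0 0 0 -0.255; 0.0127 0.0276 0 0 0 -0.265; 0.0116 0.0256 0 0 0 -0.245; 0.009 0.0214 0 0 0 -0.203; 0.0076 0.0189 0 0 0 -0.178"

```text
time_s: 16.85
tool_pos: [513.1, -152.3, 85.9]
orientation: [-0.0, 0.972, -0.234, 0.0]
force: [0.0, 0.2, -2.3]
width: 13.4
finger_force: 60.0
```

```bash
python3 - <<'E'
from h import *
s,im,P,p,T=look();star(s,P);wr(s,P,im,p,T);nut(P,18)
E
```

```text
t 16.85 tcp [ 513.1 -152.3   85.9] xyaw -0.4734 pitch 0.0 F [ 0.   0.2 -2.3] M [0.16 0.23 0.02] w 13.4 ff 60.0
star [[175, np.float64(115.2), np.float64(34.8)], [77, np.float64(115.2), np.float64(33.5)]] ring 115.2 0.6 world [ 615.3 -205.4  127.9] d to nut [0.  0.2]
handle [-0.0016  0.9445] z slope/at0 [ 5.0000e-03 -4.2452e+01] ringtool [100.7  -3.4] 41.8 ring z -41.3 world [ 604.2 -195.1  127.2] d to nut [ 11.1 -10.1]
nut [ 613.4 -204.2] [35.8 31.6] psi mod90 1.14 -0.431
```

move_arm:
  commands: "0 0 0.001 0 0 0; 0 0 0.003 0 0 0; 0 0 0.0055 0 0 0; 0 0 0.008 0 0 0; 0 0 0.011 0 0 0; 0 0 0.014 0 0 0; 0 0 0.0175 0 0 0; 0 0 0.021 0 0 0; 0 0 0.025 0 0 0; 0 0 0.028 0 0 0"

```text
time_s: 17.9
tool_pos: [513.1, -152.1, 114.2]
orientation: [0.0, 0.972, -0.236, 0.0]
force: [-0.1, -0.4, -3.0]
width: 13.6
finger_force: 60.0
```

```bash
python3 - <<'E'
from h import *
s,im,P,p,T=look('w6.png');star(s,P);nut(P,26);nut(P,20)
E
python3 arc.py -.473 .06 .17 .29 .41 .53 .65 .74 .785 .785
```

```text
t 17.9 tcp [ 513.1 -152.1  114.2] xyaw -0.4762 pitch 0.0 F [-0.1 -0.4 -3. ] M [0.08 0.28 0.03] w 13.6 ff 60.0
star [[171, np.float64(115.2), np.float64(35.1)], [73, np.float64(115.2), np.float64(33.4)]] ring 115.2 0.9 world [ 615.1 -205.6  156.3] d to nut [0.2 0.4]
nut [ 615.1 -205.2] [36.3 36.3] psi mod90 0.358 -1.213
nut [ 615.1 -205.1] [36.2 36. ] psi mod90 0.363 -1.208
-0.0030 -0.0062 0 0 0 0.060; -0.0074 -0.0180 0 0 0 0.170; -0.0107 -0.0314 0 0 0 0.290; -0.0124 -0.0451 0 0 0 0.410; -0.0124 -0.0588 0 0 0 0.530; -0.0108 -0.0725 0 0 0 0.650; -0.0085 -0.0826 0 0 0 0.740; -0.0071 -0.0875 0 0 0 0.785; -0.0071 -0.0875 0 0 0 0.785;
```

The nut was not turned back: psi is 0.36 mod 90°, so its angle is about 1.21. I swing back one notch and reseat.

move_arm:
  commands: "-0.003 -0.0062 0.001 0 0 0.06; -0.0074 -0.018 0.001 0 0 0.17; -0.0107 -0.0314 0.001 0 0 0.29; -0.0124 -0.0451 0.001 0 0 0.41; -0.0124 -0.0588 0.001 0 0 0.53; -0.0108 -0.0725 0 0 0 0.65; -0.0085 -0.0826 0 0 0 0.74; -0.0066 -0.0889 -0.001 0 0 0.8; -0.0066 -0.0889 -0.004 0 0 0.8; -0.0066 -0.0889 -0.006 0 0 0.8"

```text
time_s: 18.95
tool_pos: [506.2, -240.7, 107.4]
orientation: [-0.0, 0.987, 0.16, -0.0]
force: [0.6, 0.1, -3.3]
width: 13.7
finger_force: 60.0
```

```bash
python3 - <<'E'
from h import *
s,im,P,p,T=look();star(s,P);nut(P,26)
E
```

```text
t 18.95 tcp [ 506.2 -240.7  107.4] xyaw 0.3218 pitch -0.0 F [ 0.6  0.1 -3.3] M [-0.09  0.35 -0.03] w 13.7 ff 60.0
star [[149, np.float64(114.7), np.float64(34.4)], [97, np.float64(114.8), np.float64(33.8)]] ring 114.8 0.3 world [ 615.2 -204.7  149.4] d to nut [ 0.1 -0.5]
nut [ 615.3 -205. ] [36.5 48.8] psi mod90 0.371 -1.2
```

Aligned to 0.5 mm. I descend and check that it seats.

move_arm:
  commands: "0 -0.0003 -0.003 0 0 0; 0 -0.0003 -0.006 0 0 0; 0 -0.0003 -0.009 0 0 0; 0 -0.0003 -0.0115 0 0 0; 0 -0.0003 -0.014 0 0 0; 0 -0.0003 -0.0165 0 0 0; 0 -0.0003 -0.019 0 0 0; 0 -0.0003 -0.0205 0 0 0; 0 -0.0003 -0.0215 0 0 0; 0 -0.0003 -0.0215 0 0 0"

```text
time_s: 20.0
tool_pos: [506.4, -241.2, 86.2]
orientation: [-0.0, 0.987, 0.161, -0.0]
force: [-0.4, -0.2, -3.6]
width: 13.8
finger_force: 60.0
```

```bash
python3 arc.py .322 -.03 -.09 -.16 -.23 -.3 -.37 -.44 -.51 -.57 -.61;python3 arc.py -.288 -.04 -.09 -.14 -.19 -.23 -.26 -.275 -.255 -.215 -.185
```

```text
-0.0010 0.0033 0 0 0 -0.030; -0.0028 0.0099 0 0 0 -0.090; -0.0044 0.0178 0 0 0 -0.160; -0.0054 0.0258 0 0 0 -0.230; -0.0059 0.0338 0 0 0 -0.300; -0.0058 0.0418 0 0 0 -0.370; -0.0051 0.0498 0 0 0 -0.440; -0.0039 0.0578 0 0 0 -0.510; -0.0024 0.0645 0 0 0 -0.570; -0.0012 0.0689 0 0 0 -0.610; 
0.0014 0.0044 0 0 0 -0.040; 0.0034 0.0098 0 0 0 -0.090; 0.0056 0.0150 0 0 0 -0.140; 0.0081 0.0202 0 0 0 -0.190; 0.0103 0.0242 0 0 0 -0.230; 0.0121 0.0272 0 0 0 -0.260; 0.0130 0.0287 0 0 0 -0.275; 0.0118 0.0267 0 0 0 -0.255; 0.0095 0.0227 0 0 0 -0.215; 0.0079 0.0197 0 0 0 -0.185;
```

move_arm:
  commands: "-0.001 0.0033 0 0 0 -0.03; -0.0028 0.0099 0 0 0 -0.09; -0.0044 0.0178 0 0 0 -0.16; -0.0054 0.0258 0 0 0 -0.23; -0.0059 0.0338 0 0 0 -0.3; -0.0058 0.0418 0 0 0 -0.37; -0.0051 0.0498 0 0 0 -0.44; -0.0039 0.0578 0 0 0 -0.51; -0.0024 0.0645 0 0 0 -0.57; -0.0012 0.0689 0 0 0 -0.61"

```text
time_s: 21.0
tool_pos: [504.9, -172.5, 86.4]
orientation: [0.001, 0.99, -0.143, -0.0]
force: [-4.0, -5.6, -3.4]
width: 13.5
finger_force: 60.0
```

move_arm:
  commands: "0.0014 0.0044 0 0 0 -0.04; 0.0034 0.0098 0 0 0 -0.09; 0.0056 0.015 0 0 0 -0.14; 0.0081 0.0202 0 0 0 -0.19; 0.0103 0.0242 0 0 0 -0.23; 0.0121 0.0272 0 0 0 -0.26; 0.013 0.0287 0 0 0 -0.275; 0.0118 0.0267 0 0 0 -0.255; 0.0095 0.0227 0 0 0 -0.215; 0.0079 0.0197 0 0 0 -0.185"

```text
time_s: 22.0
tool_pos: [513.3, -152.9, 86.5]
orientation: [-0.0, 0.973, -0.232, 0.0]
force: [-0.1, 0.0, -3.1]
width: 13.3
finger_force: 60.0
```

```bash
python3 - <<'E'
from h import *
s,im,P,p,T=look();star(s,P);nut(P,18)
E
```

```text
t 22.0 tcp [ 513.3 -152.9   86.5] xyaw -0.4684 pitch 0.001 F [-0.1  0.  -3.1] M [0.09 0.26 0.06] w 13.3 ff 60.0
star [[175, np.float64(115.3), np.float64(34.8)], [76, np.float64(115.3), np.float64(33.7)]] ring 115.3 0.5 world [ 615.9 -205.4  128.5] d to nut [-0.6  0.2]
nut [ 613.6 -204.4] [35.9 32.1] psi mod90 1.123 -0.447
```

Second stroke done. I lift slowly, look, then swing back one notch.

move_arm:
  commands: "0 0 0.001 0 0 0; 0 0 0.003 0 0 0; 0 0 0.0055 0 0 0; 0 0 0.008 0 0 0; 0 0 0.011 0 0 0; 0 0 0.014 0 0 0; 0 0 0.0175 0 0 0; 0 0 0.021 0 0 0; 0 0 0.025 0 0 0; 0 0 0.028 0 0 0"

```text
time_s: 23.05
tool_pos: [513.2, -152.7, 114.8]
orientation: [0.0, 0.972, -0.233, 0.0]
force: [0.1, 0.2, -3.1]
width: 13.4
finger_force: 60.0
```

```bash
python3 - <<'E'
from h import *
s,im,P,p,T=look();star(s,P);nut(P,26);nut(P,20)
E
python3 arc.py -.47 .06 .17 .29 .41 .53 .65 .74 .79 .8
```

```text
t 23.05 tcp [ 513.2 -152.7  114.8] xyaw -0.4712 pitch 0.0 F [ 0.1  0.2 -3.1] M [0.11 0.28 0.04] w 13.4 ff 60.0
star [[175, np.float64(115.1), np.float64(35.0)], [80, np.float64(115.2), np.float64(33.4)]] ring 115.2 0.8 world [ 615.5 -205.6  156.8] d to nut [-0.2  0.4]
nut [ 615.  -205.2] [36.1 36.1] psi mod90 1.155 -0.415
nut [ 615.  -205.2] [36.  36.2] psi mod90 1.153 -0.418
-0.0029 -0.0062 0 0 0 0.060; -0.0073 -0.0181 0 0 0 0.170; -0.0106 -0.0314 0 0 0 0.290; -0.0122 -0.0451 0 0 0 0.410; -0.0122 -0.0589 0 0 0 0.530; -0.0106 -0.0725 0 0 0 0.650; -0.0083 -0.0826 0 0 0 0.740; -0.0066 -0.0881 0 0 0 0.790; -0.0063 -0.0892 0 0 0 0.800;
```

The nut angle is about 1.99, so 0.41 rad remains. I reseat one notch back.

move_arm:
  commands: "-0.0029 -0.0062 0.001 0 0 0.06; -0.0073 -0.0181 0.001 0 0 0.17; -0.0106 -0.0314 0.001 0 0 0.29; -0.0122 -0.0451 0.001 0 0 0.41; -0.0122 -0.0589 0.001 0 0 0.53; -0.0106 -0.0725 0 0 0 0.65; -0.0083 -0.0826 0 0 0 0.74; -0.0063 -0.0893 -0.001 0 0 0.803; -0.0063 -0.0893 -0.004 0 0 0.803; -0.0063 -0.0893 -0.006 0 0 0.803"

```text
time_s: 24.1
tool_pos: [506.6, -241.7, 107.9]
orientation: [-0.0, 0.986, 0.164, -0.0]
force: [-0.8, 0.4, -3.3]
width: 13.7
finger_force: 60.0
```

```bash
python3 - <<'E'
from h import *
s,im,P,p,T=look();star(s,P)
E
```

```text
t 24.1 tcp [ 506.6 -241.7  107.9] xyaw 0.3298 pitch -0.0 F [-0.8  0.4 -3.3] M [-0.05  0.3   0.07] w 13.7 ff 60.0
star [[145, np.float64(114.8), np.float64(34.6)], [94, np.float64(114.7), np.float64(33.8)]] ring 114.8 0.4 world [ 615.3 -204.9  149.9] d to nut [-0.  -0.3]
```

move_arm:
  commands: "0 0 -0.003 0 0 0; 0 0 -0.006 0 0 0; 0 0 -0.009 0 0 0; 0 0 -0.0115 0 0 0; 0 0 -0.014 0 0 0; 0 0 -0.0165 0 0 0; 0 0 -0.019 0 0 0; 0 0 -0.0205 0 0 0; 0 0 -0.022 0 0 0; 0 0 -0.022 0 0 0"

```text
time_s: 25.15
tool_pos: [506.8, -241.9, 86.1]
orientation: [-0.0, 0.986, 0.165, -0.0]
force: [1.0, -0.1, -2.5]
width: 13.6
finger_force: 60.0
```

```bash
python3 - <<'E'
from h import *
s,im,P,p,T=look();star(s,P)
E
python3 arc.py .332 -.03 -.08 -.13 -.18 -.23 -.28 -.33 -.37 -.41 -.44; python3 arc.py -.108 -.02 -.04 -.06 -.08 -.1 -.12 -.14
```

```text
t 25.15 tcp [ 506.8 -241.9   86.1] xyaw 0.3318 pitch -0.0 F [ 1.  -0.1 -2.5] M [-0.07  0.27 -0.03] w 13.6 ff 60.0
star [[139, np.float64(114.8), np.float64(34.6)], [95, np.float64(114.5), np.float64(33.9)]] ring 114.6 0.4 world [ 615.3 -204.9  128.1] d to nut [-0.  -0.3]
-0.0011 0.0033 0 0 0 -0.030; -0.0026 0.0088 0 0 0 -0.080; -0.0039 0.0144 0 0 0 -0.130; -0.0049 0.0200 0 0 0 -0.180; -0.0057 0.0257 0 0 0 -0.230; -0.0061 0.0315 0 0 0 -0.280; -0.0063 0.0372 0 0 0 -0.330; -0.0062 0.0418 0 0 0 -0.370; -0.0059 0.0464 0 0 0 -0.410; -0.0056 0.0498 0 0 0 -0.440; 
0.0003 0.0023 0 0 0 -0.020; 0.0006 0.0046 0 0 0 -0.040; 0.0009 0.0068 0 0 0 -0.060; 0.0014 0.0091 0 0 0 -0.080; 0.0018 0.0113 0 0 0 -0.100; 0.0023 0.0136 0 0 0 -0.120; 0.0028 0.0158 0 0 0 -0.140;
```

move_arm:
  commands: "-0.0011 0.0033 0 0 0 -0.03; -0.0026 0.0088 0 0 0 -0.08; -0.0039 0.0144 0 0 0 -0.13; -0.0049 0.02 0 0 0 -0.18; -0.0057 0.0257 0 0 0 -0.23; -0.0061 0.0315 0 0 0 -0.28; -0.0063 0.0372 0 0 0 -0.33; -0.0062 0.0418 0 0 0 -0.37; -0.0059 0.0464 0 0 0 -0.41; -0.0056 0.0498 0 0 0 -0.44"

```text
time_s: 26.2
tool_pos: [501.0, -192.7, 86.5]
orientation: [0.001, 0.999, -0.055, -0.0]
force: [-2.8, -4.8, -3.8]
width: 13.7
finger_force: 60.0
```

move_arm:
  commands: "0.0001 0.0012 0 0 0 -0.01; 0.0003 0.0023 0 0 0 -0.02; 0.0004 0.0034 0 0 0 -0.03; 0.0006 0.0046 0 0 0 -0.04; 0.0008 0.0057 0 0 0 -0.05; 0.0009 0.0068 0 0 0 -0.06; 0.0009 0.0068 0 0 0 -0.06; 0.0009 0.0068 0 0 0 -0.06; 0.0009 0.0068 0 0 0 -0.06; 0.0009 0.0068 0 0 0 -0.06"

```text
time_s: 27.2
tool_pos: [501.9, -186.0, 86.4]
orientation: [0.001, 0.996, -0.084, -0.0]
force: [-2.4, -4.9, -3.7]
width: 13.4
finger_force: 60.0
```

```bash
python3 - <<'E'
from h import *
s,im,P,p,T=look();star(s,P);nut(P,18)
E
```

```text
t 27.2 tcp [ 501.9 -186.    86.4] xyaw -0.1678 pitch -0.0 F [-2.4 -4.9 -3.7] M [-0.73  0.75  0.11] w 13.4 ff 60.0
star [[123, np.float64(115.3), np.float64(34.4)], [119, np.float64(114.8), np.float64(34.3)]] ring 115.0 0.1 world [ 615.3 -205.2  128.4] d to nut [-0. -0.]
nut [ 613.1 -204.8] [35.8 31.6] psi mod90 1.442 -0.128
```

No stop yet, as the force is still about 5 N. I push on in small steps.

move_arm:
  commands: "0.0002 0.0011 0 0 0 -0.01; 0.0004 0.0023 0 0 0 -0.02; 0.0006 0.0034 0 0 0 -0.03; 0.0008 0.0045 0 0 0 -0.04; 0.0008 0.0045 0 0 0 -0.04; 0.0008 0.0045 0 0 0 -0.04; 0.0008 0.0045 0 0 0 -0.04; 0.0008 0.0045 0 0 0 -0.04; 0.0008 0.0045 0 0 0 -0.04; 0.0008 0.0045 0 0 0 -0.04"

```text
time_s: 28.25
tool_pos: [502.6, -182.0, 86.5]
orientation: [0.001, 0.995, -0.104, -0.0]
force: [-3.6, -8.3, -3.3]
width: 13.4
finger_force: 60.0
```

move_arm:
  commands: "0.0002 0.0011 0 0 0 -0.01; 0.0004 0.0022 0 0 0 -0.02; 0.0006 0.0033 0 0 0 -0.03; 0.0008 0.0044 0 0 0 -0.04; 0.0008 0.0044 0 0 0 -0.04; 0.0008 0.0044 0 0 0 -0.04; 0.0008 0.0044 0 0 0 -0.04; 0.0008 0.0044 0 0 0 -0.04; 0.0008 0.0044 0 0 0 -0.04; 0.0008 0.0044 0 0 0 -0.04"

```text
time_s: 29.25
tool_pos: [503.2, -179.0, 86.6]
orientation: [0.002, 0.992, -0.123, -0.0]
force: [-5.7, -17.7, -4.0]
width: 13.8
finger_force: 60.3
```

```bash
python3 - <<'E'
from h import *
s,im,P,p,T=look();star(s,P);wr(s,P,im,p,T);nut(P,18)
E
```

```text
t 29.25 tcp [ 503.2 -179.    86.6] xyaw -0.2464 pitch 0.0 F [ -5.7 -17.7  -4. ] M [-3.09  1.37  0.59] w 13.8 ff 60.3
star [[21, np.float64(115.7), np.float64(32.2)], [277, np.float64(114.4), np.float64(36.4)]] ring 115.0 -2.1 world [ 615.4 -204.9  128.6] d to nut [-0.1 -0.3]
handle [-0.027   1.0352] z slope/at0 [ 5.0000e-03 -4.2348e+01] ringtool [112.8  -2.2] 34.4 ring z -41.4 world [ 613.2 -204.2  128.1] d to nut [ 2.1 -1. ]
nut [ 613.2 -204.6] [35.7 31.6] psi mod90 1.347 -0.224
```

Stop reached: the force rose to 18 N (about 2.1 N m) and the hand turned without the nut following. I back off into the free play, then check.

move_arm:
  commands: "-0.0006 -0.0028 0 0 0 0.025; -0.0011 -0.0055 0 0 0 0.05; -0.0016 -0.0083 0 0 0 0.075; -0.0021 -0.0112 0 0 0 0.1; -0.0025 -0.0135 0 0 0 0.12; -0.0028 -0.0155 0 0 0 0.138; -0.0029 -0.0163 0 0 0 0.145; -0.0029 -0.0163 0 0 0 0.145; -0.0029 -0.0163 0 0 0 0.145; -0.0029 -0.0163 0 0 0 0.145"

```text
time_s: 30.3
tool_pos: [500.9, -192.6, 86.3]
orientation: [-0.0, 0.999, -0.052, -0.0]
force: [-0.9, -0.3, -3.5]
width: 13.0
finger_force: 60.0
```

```bash
python3 - <<'E'
from h import *
s,im,P,p,T=look();star(s,P);wr(s,P,im,p,T);nut(P,18)
E
```

```text
t 30.3 tcp [ 500.9 -192.6   86.3] xyaw -0.1033 pitch -0.0 F [-0.9 -0.3 -3.5] M [-0.01  0.3  -0.04] w 13.0 ff 60.0
star [[170, np.float64(114.9), np.float64(34.8)], [85, np.float64(115.0), np.float64(33.6)]] ring 115.0 0.6 world [ 615.1 -205.1  128.3] d to nut [ 0.2 -0.1]
handle [-5.000e-04  7.475e-01] z slope/at0 [ 6.0000e-03 -4.2479e+01] ringtool [112.9   0.6] 34.5 ring z -41.5 world [ 613.1 -204.9  127.8] d to nut [ 2.2 -0.3]
nut [ 613.2 -205. ] [35.9 31.4] psi mod90 1.502 -0.068
```

move_arm:
  commands: "0 0 0.001 0 0 0; 0 0 0.003 0 0 0; 0 0 0.0055 0 0 0; 0 0 0.008 0 0 0; 0 0 0.011 0 0 0; 0 0 0.014 0 0 0; 0 0 0.0175 0 0 0; 0 0 0.021 0 0 0; 0 0 0.027 0 0 0; 0 0 0.035 0 0 0"

```text
time_s: 31.35
tool_pos: [500.7, -192.7, 121.7]
orientation: [-0.0, 0.999, -0.052, -0.0]
force: [0.4, -1.2, -3.3]
width: 13.6
finger_force: 60.0
```

```bash
python3 - <<'E'
from h import *
s,im,P,p,T=look();star(s,P);nut(P,26);nut(P,20)
E
```

```text
t 31.35 tcp [ 500.7 -192.7  121.7] xyaw -0.1032 pitch -0.0 F [ 0.4 -1.2 -3.3] M [0.01 0.31 0.04] w 13.6 ff 60.0
star [[165, np.float64(115.0), np.float64(34.9)], [82, np.float64(114.9), np.float64(33.7)]] ring 115.0 0.6 world [ 615.  -205.1  163.7] d to nut [ 0.3 -0.1]
nut [ 615.2 -205.2] [36.2 36.1] psi mod90 0.738 -0.832
nut [ 615.2 -205.1] [36.2 35.9] psi mod90 0.738 -0.833
```

The nut measures 2.40, so it is fully home. I carry the wrench back to where it lay on the mat.

move_arm:
  commands: "0 0 0.006 0 0 0; 0 0.01 0.01 0 0 0.01; 0.0005 0.035 0.01 0 0 0.04; 0.001 0.07 0.01 0 0 0.075; 0.002 0.11 0.01 0 0 0.11; 0.003 0.15 0.01 0 0 0.15; 0.004 0.19 0.01 0 0 0.19; 0.005 0.23 0.01 0 0 0.23; 0.006 0.27 0.01 0 0 0.27; 0.0065 0.305 0.01 0 0 0.31"

```text
time_s: 32.4
tool_pos: [506.8, 114.7, 131.6]
orientation: [-0.0, 0.995, 0.105, 0.0]
force: [-0.0, 0.2, -3.3]
width: 13.4
finger_force: 60.0
```

move_arm:
  commands: "0.0005 0.025 0 0 0 0.02; 0.001 0.042 -0.005 0 0 0.035; 0.001 0.05 -0.015 0 0 0.037; 0.001 0.051 -0.032 0 0 0.037; 0.001 0.051 -0.054 0 0 0.037; 0.001 0.051 -0.078 0 0 0.037; 0.001 0.051 -0.1 0 0 0.037; 0.001 0.051 -0.118 0 0 0.037; 0.001 0.051 -0.129 0 0 0.037; 0.001 0.051 -0.135 0 0 0.037"

```text
time_s: 33.4
tool_pos: [507.8, 163.0, -4.7]
orientation: [0.0, 0.993, 0.121, -0.001]
force: [0.0, 0.1, -3.0]
width: 13.9
finger_force: 60.0
```

```bash
python3 - <<'E'
from h import *
s,im,P,p,T=look();star(s,P);wr(s,P,im,p,T)
E
```

```text
t 33.4 tcp [507.8 163.   -4.7] xyaw 0.2434 pitch -0.001 F [ 0.   0.1 -3. ] M [-0.1   0.31 -0.03] w 13.9 ff 60.0
star [[147, np.float64(114.7), np.float64(34.7)], [93, np.float64(114.7), np.float64(33.7)]] ring 114.7 0.5 world [619.3 190.2  37.2] d to nut [  -4.  -395.4]
handle [-0.0016  0.6004] z slope/at0 [ 2.0000e-03 -4.2277e+01] ringtool [113.2   0.5] 34.4 ring z -42.1 world [617.9 189.8  37.3] d to nut [  -2.6 -395. ]
```

move_arm:
  commands: "0 0 -0.003 0 0 0; 0 0 -0.006 0 0 0; 0 0 -0.009 0 0 0; 0 0 -0.011 0 0 0; 0 0 -0.012 0 0 0; 0 0 -0.0128 0 0 0; 0 0 -0.013 0 0 0; 0 0 -0.013 0 0 0; 0 0 -0.013 0 0 0; 0 0 -0.013 0 0 0"

```text
time_s: 34.45
tool_pos: [508.4, 163.3, -16.6]
orientation: [-0.0, 0.993, 0.122, 0.0]
force: [0.5, 0.8, -3.6]
width: 13.4
finger_force: 60.0
```

move_arm:
  commands: "0 0 0 0 0 0; 0 0 0 0 0 0; 0 0 0 0 0 0; 0 0 0 0 0 0; 0 0 0 0 0 0; 0 0 0 0 0 0; 0 0 0 0 0 0; 0 0 0 0 0 0; 0 0 0 0 0 0; 0 0 0 0 0 0"
  jaw: -0.3

```text
time_s: 35.45
tool_pos: [508.4, 163.3, -16.7]
orientation: [-0.0, 0.993, 0.122, -0.0]
force: [-0.0, 0.3, 0.1]
width: 32.7
finger_force: 0.0
```

move_arm:
  commands: "0 0 0.003 0 0 0; 0 0 0.008 0 0 0; 0 0 0.016 0 0 0; 0 0 0.028 0 0 0; 0 0 0.045 0 0 0; 0 0 0.065 0 0 0; 0 0 0.085 0 0 0; 0 0 0.1 0 0 0; 0 0 0.11 0 0 0; 0 0 0.115 0 0 0"

```text
time_s: 36.45
tool_pos: [508.7, 163.4, 99.7]
orientation: [-0.0, 0.993, 0.122, 0.001]
force: [-1.1, -0.4, 0.6]
width: 32.4
finger_force: 0.0
```

```bash
python3 - <<'E'
from h import *
s,im,P,p,T=look();
t,d=read_camera('scene');save('fin.png',np.hstack([cv2.resize(im,(400,250)),cv2.resize(t[130:330,100:520],(400,190)) if 0 else cv2.resize(t[130:330,120:520],(400,250))]))
m=(P[...,2]>20)&(P[...,2]<30)&(abs(P[...,0]-618)<45)&(abs(P[...,1]-190)<45);print(np.median(P[m],axis=0).round(1),P[m][:,2].std().round(2))
E
```

```text
t 36.45 tcp [508.7 163.4  99.7] xyaw 0.2438 pitch 0.002 F [-1.1 -0.4  0.6] M [-0.06  0.17  0.03] w 32.4 ff 0.0
[617.9 186.3  24.6] 0.94
```

View pics/fin.png

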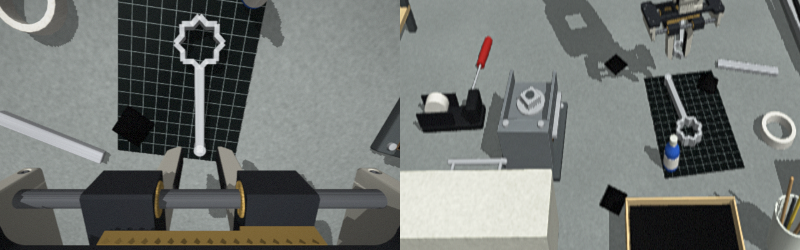

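The wrench lies flat on the mat: ring at (199,42) in the left half, top face at z = 24.6. The gripper is clear and the other things are where they were.

```bash
python3 -c "
from bench import ctrl
print(ctrl.sign_off())"
```

```text
the job is handed in; nothing more can be done
None
```

The nut is fully home: it measured 2.40 rad, and the push force rose to 18 N against the stop. The wrench is lying flat on the mat, released, and I handed the job in at about 36 s; the sign-off gave no verdict.

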